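Unbolt and open the second leaf of the sample cabinet

ROBOT

A 6-joint arm with a two-finger parallel gripper is mounted at the origin on the work surface. World frame = base frame: x ahead of the robot, y to its left, z up, the work surface at z = 0. Lengths are in m, angles in degrees, forces in N, time in s.
With the tool pointing down it reaches from about 0.35 to 0.875 m from the base axis. Payload 4.2 kg.
Tool frame: the origin (TCP) lies on the centre line of the jaws, within the pads' length; the fingertips stand 11 mm ahead of it and the grasp point (between the pads) lies 8 mm behind it; y points along the fingers, z is the direction in which the jaws open and shut, and the axes are right-handed (so a half turn about y gives the same grasp; the last joint's range is limited). The gripper opens to 87 mm and grips with 3 to 60 N. Pads are 19 mm wide; open, the fingers measure 117 mm over their backs; the gripper's body (75 mm by 190 mm) begins 51 mm behind the grasp point.
Start: joints at [-48.495, 22.042, 0.453, 0, -68.411, -14.817], TCP at [0.281, -0.558, 0.234] pointing down, gripper open.
Joint ranges: [-179.83, 179.83], [-69.29, 118.12], [-61.27, 80.66], [-181.25, 117.63], [-171.15, -9.14], [-177.46, 177.46]. Speed limits (degrees/s): [159.86, 159.86, 180, 180, 180, 180].

INTERFACE

Orientations are given as a 3x3 rotation matrix whose columns are the frame's x, y, z axes.
In Python, from station import r, optics gives the robot as it stands. The module is installed in compiled form; this text tells all that it offers.
- The arm moves only by the tool step_arm, never from a script. Its argument "moves" is a list that holds one entry, the list of rows, each a list of 7 numbers: the turn, a rotation vector about the tool's x, y, z in rad, then the shift along the tool's x, y, z in cm, then the opening in per cent of the stroke, from 0 (shut) to 100 (fully open). A call has exactly 5 rows; each row is the pose to reach, as a shift and turn from the pose commanded when the call began, along the tool's axes at that moment; what a row does not reach only later rows make up. A row lasts 1/12 s, in which the tool goes at most 41.7 mm and 7.16 degrees, less where a joint would pass 70% of its speed; a pose out of reach is approached as far as the arm can. A call with a gripper value outside its range is refused whole. The fingers move at their own pace and stop on an object; the grip force is fixed at half the most. Time passes only in rows, so rows that repeat a pose let the fingers close, or fill a call up. It gives the time, the measured TCP pose, the force and the opening at its end, in the units of the state.
- r.sense(): the state, without advancing time (a new reading comes with each control period).
- optics.capture(name): name is "scene" or "top" or "wrist"; returns a dict with "image" (384x512x3 uint8, red, green, blue), "fov_y" (degrees; the focal length in pixels is half the picture's height over the tangent of half this angle, whatever the lens; pixels are square), "cx", "cy" (the principal point, pixels), "cam_to_world" (4x4, takes a point from camera to world coordinates). Camera axes: x right, y down, z forward; pixel columns grow to the right and rows downward; lengths in m; the calibration is good to about 2 mm. The wrist camera is an equidistant fisheye: a pixel r from the principal point sees the ray r / f radians off the axis. A picture is of the moment at which its call begins. There is no depth.
- r.finish_job(): hands the job in, once; it reports no verdict.
The state is a dict: "time_s": time; "joints": joint angles; "joint_velocities": joint speeds; "effort": joint torques, N m; "tcp_pos": TCP position; "ee_rot": TCP orientation; "wrist_force": force on the tool from outside, world axes, zero at the start; "moment": the same for the moment, N m; "gripper_width": opening from 0.0 (shut) to 1.0 (fully open).
Only numpy, scipy, OpenCV 4.12 (cv2) and the standard library are available. Lean on these libraries where they do the work, as an engineer would, in place of code of your own. Each camera call takes 0.05 s, during which the arm holds its last target.

TASK

One leaf of the white sample cabinet already stands open; the other is still bolted at its top. Pull the red-looped spring clip sideways out of the bolt and lay it flat on the bench or on the cabinet's roof, push the orange thumb tab all the way down to withdraw the bolt, then swing that leaf wide open, about square to the cabinet's front or more. Leave the bolt withdrawn and the first leaf open, and do not shift or tip the tin, jar or beaker.

Things in the scene. Friction and masses are not known exactly. Their poses are not given: they have to be found in the camera images.
- cabinet: White double-door cabinet fixed to the bench, 360 wide (y), 220 deep (x), 240 mm high. Origin: centre of its underside; -x is its front (towards the robot), +y the robot's left. Leaf faces, when shut, at x = -110 mm; the roof (top at z = 240, 8 mm thick) overhangs them by 4 mm. The roof is clear for x from -75 to 20 mm; the keeper stands at its front edge, a 16 mm stack of dishes at its rear right.
- keeper (a point): Fixed point on the bolt's axis at the top of the steel keeper, (-101, 24, 252) mm in the cabinet's frame. The keeper stands 12 mm above the roof, from x = -114 to -78, y = 4 to 44 mm there, and blocks the leaf until the bolt has dropped 31 mm.
- clip_loop (a point): Centre of the clip's red plastic-dipped loop: level ring, 32 mm across, wire 8 mm thick. At start it lies about 38 mm to the cabinet's -y side of the bolt's axis and 6 mm behind it (+x), 14.5 mm above the roof with free air under it (the keeper ends 18 mm before the loop's centre). Axes as the clip's: its legs point along +y.
- bolt_tab (a point): On the top face of the brass bolt's orange thumb tab, 22 mm in front of the leaf's face. The tab stands out 40 mm from the shut leaf (along the cabinet's -x), is 24 mm wide and 10 mm thick; at start its top is 12 mm below the roof's top. It is pushed straight down 36 mm. Axes as the leaf's.
- bolt (a joint): Slide of the bolt, m: 0 = shot (up), 0.036 = fully withdrawn (down, at its stop). Stiff: takes about 4 N, stays where it is left.
- passive_leaf (a joint): Hinge of the bolted left (+y) leaf, rad: 0 = shut, grows as it swings out towards the robot, stop at 1.9. Resists with about 0.12 N m, stays where it is left.
- active_leaf (a joint): Hinge of the right (-y) leaf, rad: 0 = closed; stands open at 1.5 to 1.85 at the start.
- leaf_handle (a point): On the axis of the bolted leaf's vertical round bar handle (12 mm thick), 40 mm in front of the leaf's face, 88 mm from the hinge line, 28 mm below the bar's round top end and 39.5 mm below the roof's top. Nothing but the bar for 25 mm below this point; then a stand-off runs to the leaf. Axes as the leaf's.
- leaf_hinge (a point): On the vertical hinge line of the bolted leaf, at the height of the handle point, in the plane of the leaf's outer face. Seen from above the leaf opens clockwise.
- tin: Sample tin standing in the open half of the cabinet, 56 across, 70 mm high, origin under its centre.
- jar: Closed jar on the bench left of the cabinet, 64 across, 100 mm high, origin under its centre.
- beaker: Glass beaker on the bench left of the cabinet, 70 across, 90 mm high, origin under its centre.
- clip: Loose steel spring clip, 40 g. Origin on its straight 5 mm leg where it crosses the bolt at start; the leg runs along the cabinet's +y from the loop through the bolt's 8 mm hole and ends 20 mm past the origin; a shorter leg lies beside the bolt (+x side). Pull it along the cabinet's -y: clear of the bolt after 32 mm. Until then it keeps the bolt from going down.
Not all that is in view belongs to the job. There is more than one size of the clip; the one meant has the size given above.

How it is judged:
By the outcome, as a careful person would: the job done as asked, in the order asked, and still so for the second after the job is handed in, with the robot touching nothing.
It also fails if it takes over 64 s, if anything falls off the work surface, if the arm or the gripper's body presses on something with over 40 N, if the wrist force passes 120 N, or if a joint passes its speed limit or range.

## Working session

There is one attempt and no reset: what is moved stays moved. The work goes in short steps, Python scripts to look and compute and a tool call to move; the robot and the scene stay as the last step left them, time stands still between calls to the robot, and variables do not carry over. Pictures are saved under pics/ and viewed, and the job is handed in when it is done.

Besides the shell and the picture viewer there is one more tool, called after "Emit:" by a JSON object that holds its "op" and its "data", one argument or row to a line. step_arm: Moves the arm, as the interface text tells. Its arguments: {"type":"object","properties":{"moves":{"type":"array"}},"required":["moves"]}

```bash
mkdir -p pics; ls
python3 - <<'E'
from station import r, optics
import cv2, numpy as np
s=r.sense()
for k,v in s.items(): print(k,np.round(v,4).tolist())
for n in ["scene","top","wrist"]:
    c=optics.capture(n)
    cv2.imwrite(f"pics/{n}0.png",c["image"][:,:,::-1])
    print(n,c["fov_y"],c["cx"],c["cy"],np.round(c["cam_to_world"],4).tolist())
E
```

```text
pics
time_s 0.0
joints [-48.4952, 22.091, 0.3803, -0.0302, -68.4125, -14.8158]
joint_velocities [0.0335, 0.0701, -0.0152, 0.0221, 0.0529, -0.0411]
effort [0.001, -39.0671, 18.7411, 4.2199, 0.011, -0.0002]
tcp_pos [0.2805, -0.5579, 0.2325]
ee_rot [[0.8935, -0.0011, -0.449], [0.449, 0.0019, 0.8935], [-0.0001, -1.0, 0.0022]]
wrist_force [0.4306, 0.212, -0.576]
moment [-0.0337, 0.0162, -0.0128]
gripper_width 1.0004
scene 45.479535025778624 254.47614249389088 189.73992995963226 [[-0.9935, 0.0901, -0.0694, 0.6956], [0.1126, 0.6939, -0.7112, 1.0833], [-0.0159, -0.7144, -0.6996, 1.1333], [0.0, 0.0, 0.0, 1.0]]
top 44.37106845047203 250.79435913253806 193.31738399871503 [[-0.0162, -0.9913, 0.1308, 0.4452], [-0.9997, 0.0187, 0.0176, 0.0823], [-0.0198, -0.1305, -0.9913, 1.2035], [0.0, 0.0, 0.0, 1.0]]
wrist 65.70646984690485 258.13394557777855 192.93083583877967 [[-0.4493, 0.8674, 0.2137, 0.2214], [0.8934, 0.4363, 0.1073, -0.587], [-0.0002, 0.2391, -0.971, 0.3835], [0.0, 0.0, 0.0, 1.0]]
```

View pics/scene0.png

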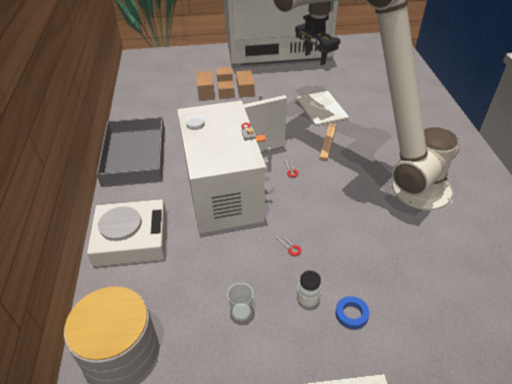

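View pics/top0.png

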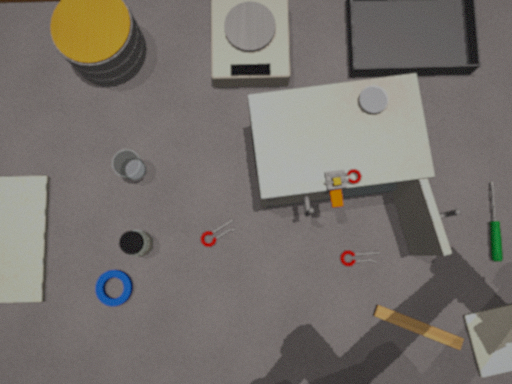

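View pics/wrist0.png

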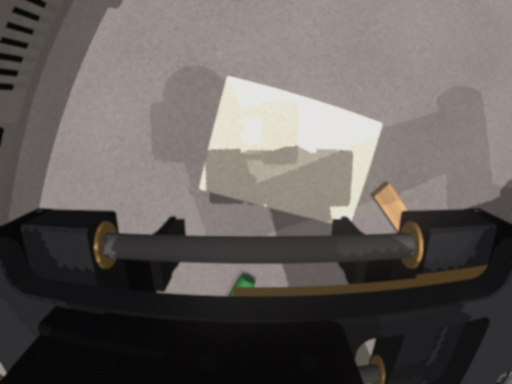

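The top view shows the cabinet's roof at (250-432, 75-198), with the clip in the bolt at about (345,180). Two decoy clips lie on the bench, at (209,238) and (348,258). The open leaf is at (432,215), the jar at (135,243) and the beaker at (130,165). I'll enlarge these next.

```bash
cat > h.py <<'E'
from station import r, optics
import cv2, numpy as np
def cap(n): return optics.capture(n)
def ray(c,u,v):
    f=c["image"].shape[0]/2/np.tan(np.radians(c["fov_y"])/2)
    d=np.array([(u-c["cx"])/f,(v-c["cy"])/f,1.0])
    if c.get("fish"):
        q=np.hypot(d[0],d[1]); d=np.array([d[0]/q*np.sin(q),d[1]/q*np.sin(q),np.cos(q)])
    M=c["cam_to_world"]; return M[:3,3],M[:3,:3]@d
def atz(c,u,v,z):
    o,d=ray(c,u,v); return o+d*(z-o[2])/d[2]
def proj(c,p):
    f=c["image"].shape[0]/2/np.tan(np.radians(c["fov_y"])/2)
    M=c["cam_to_world"]; q=M[:3,:3].T@(np.asarray(p)-M[:3,3])
    if c.get("fish"):
        a=np.hypot(q[0],q[1]); th=np.arctan2(a,q[2]); return c["cx"]+f*th*q[0]/a, c["cy"]+f*th*q[1]/a
    return c["cx"]+f*q[0]/q[2], c["cy"]+f*q[1]/q[2]
def crop(c,u0,v0,u1,v1,k,fn):
    im=c["image"][v0:v1,u0:u1,::-1]
    im=cv2.resize(im,None,fx=k,fy=k,interpolation=cv2.INTER_CUBIC)
    for u in range((u0+9)//10*10,u1,10):
        cv2.line(im,((u-u0)*k,0),((u-u0)*k,6 if u%50 else 14),(0,0,255),1)
        if u%20==0: cv2.putText(im,str(u),((u-u0)*k-10,24),0,.4,(0,0,255),1)
    for v in range((v0+9)//10*10,v1,10):
        cv2.line(im,(0,(v-v0)*k),(6,(v-v0)*k),(0,0,255),1)
        if v%20==0: cv2.putText(im,str(v),(8,(v-v0)*k+4),0,.4,(0,0,255),1)
    cv2.imwrite(fn,im)
E
python3 - <<'E'
from h import *
c=cap("top"); crop(c,240,65,440,205,4,"pics/t1.png"); crop(c,290,155,390,225,8,"pics/t2.png")
c=cap("scene"); crop(c,170,90,300,240,4,"pics/s1.png"); crop(c,220,110,290,160,10,"pics/s2.png")
E
```

```text
(no output)
```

View pics/t1.png

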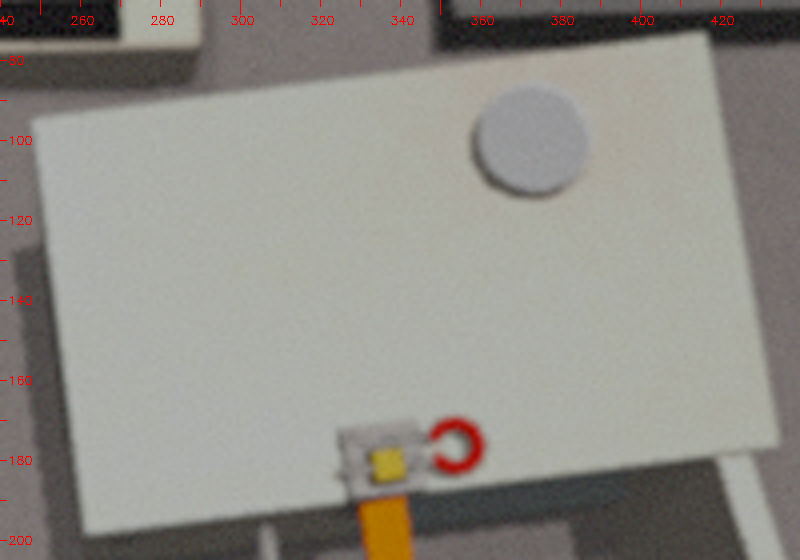

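View pics/t2.png

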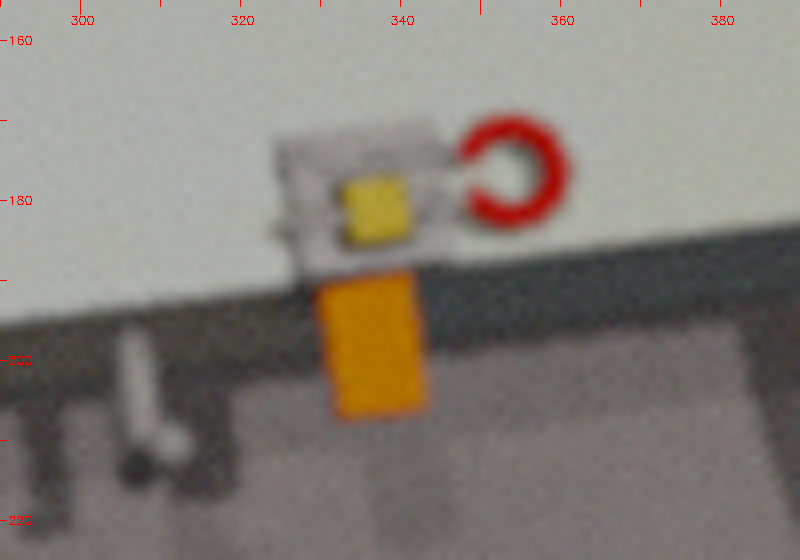

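View pics/s1.png

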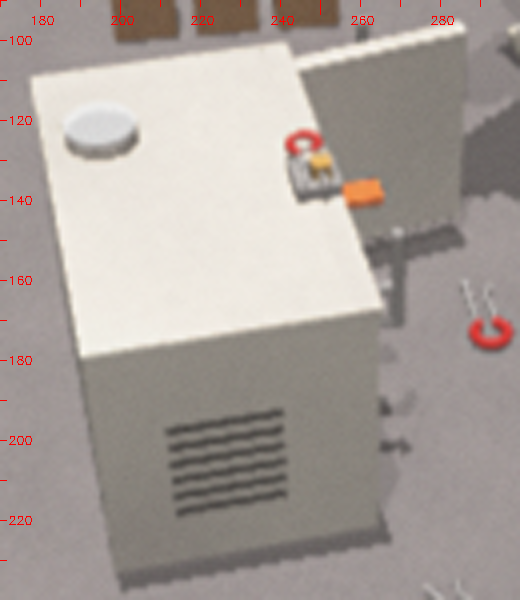

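View pics/s2.png

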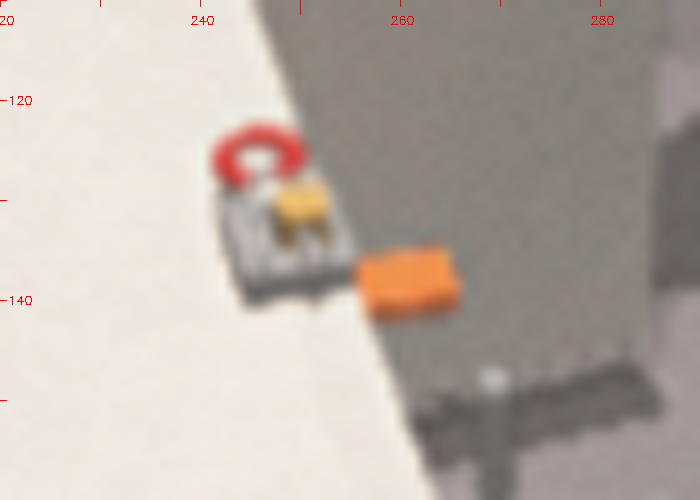

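```bash
cat > fit.py <<'E'
from h import *
from scipy.optimize import least_squares
T=cap("top");S=cap("scene")
# roof: x -114..110 , y -180..180
P={'rl':(.11,.18,.24),'rr':(.11,-.18,.24),'fr':(-.114,-.18,.24),'fl':(-.114,.18,.24)}
top={'rl':(248.75,95),'rr':(417,73),'fr':(434.5,176.25),'fl':(261.25,198.75)}
sc={'rl':(190,179),'rr':(178,109),'fr':(242,101),'fl':(265.5,167)}
more=[(T,(-.101,.024,.266),(337.5,181.0)),]
def W(p,q): 
    c,s=np.cos(p[2]),np.sin(p[2]); return np.array([p[0]+c*q[0]-s*q[1],p[1]+s*q[0]+c*q[1],q[2]])
def res(p,full=False):
    o=[]
    for C,d in ((T,top),(S,sc)):
        for k in d: o+=list(np.array(proj(C,W(p,P[k])))-(np.array(d[k])-.5))
    return np.array(o)
if __name__=="__main__":
    for k,v in top.items(): print(k,np.round(atz(T,v[0]-.5,v[1]-.5,.24),4))
    for k,v in sc.items(): print('s',k,np.round(atz(S,v[0]-.5,v[1]-.5,.24),4))
    f=least_squares(res,[.6,.05,0],loss='soft_l1'); p=f.x
    print(p[:2],np.degrees(p[2])); print(np.round(res(p).reshape(-1,2),1).tolist())
    np.save("cab.npy",p)
    for n,q in dict(bolttop=(-.101,.024,.2695),loop=(-.095,-.014,.2545),tab=(-.132,.024,.228),tabend=(-.15,.024,.228),hnd=(-.15,.092,.2285)).items():
        print(n,np.round(W(p,q),4),'top',np.round(np.array(proj(T,W(p,q)))+.5,1),'sc',np.round(np.array(proj(S,W(p,q)))+.5,1))
E
python3 fit.py
```

```text
rl [0.784  0.1013 0.24  ]
rr [ 0.8242 -0.2563  0.24  ]
fr [ 0.6017 -0.2784  0.24  ]
fl [0.5617 0.079  0.24  ]
s rl [0.7867 0.1054 0.24  ]
s rr [ 0.8234 -0.2533  0.24  ]
s fr [ 0.6018 -0.272   0.24  ]
s fl [0.5653 0.0822 0.24  ]
[ 0.69537387 -0.08780284] 6.082104116588447
[[-0.7, -0.7], [-0.6, 0.2], [0.3, 0.3], [-0.1, -0.6], [0.3, -0.6], [-0.1, -0.3], [0.0, -1.1], [0.7, -0.8]]
bolttop [ 0.5924 -0.0746  0.2695] top [337.8 180.3] sc [250.5 127.8]
loop [ 0.6024 -0.1118  0.2545] top [354.7 176.3] sc [246.3 124.9]
tab [ 0.5616 -0.0779  0.228 ] top [336.7 198.1] sc [260.2 136.9]
tabend [ 0.5437 -0.0798  0.228 ] top [338.  206.7] sc [265.7 136. ]
hnd [ 0.5365 -0.0122  0.2285] top [305.5 210.7] sc [270.8 149. ]
```

The fit agrees with both cameras to about 1 px, and the predicted loop position matches its image (top 354,176). Three clips could be meant:
- The clip in the bolt, at top (354,176).
- A bench clip at (209,238).
- A bench clip at (348,258).

Only the first sits in the keeper, at the predicted spot, and the enlarged crop t2 confirms it.

```bash
cat > plan.py <<'E'
from h import *
from scipy.spatial.transform import Rotation as Rn
p=np.load("cab.npy")
c_,s_=np.cos(p[2]),np.sin(p[2])
def W(q): return np.array([p[0]+c_*q[0]-s_*q[1],p[1]+s_*q[0]+c_*q[1],q[2]])
def C(w):
    d=np.asarray(w)-np.array([p[0],p[1],0]); return np.array([c_*d[0]+s_*d[1],-s_*d[0]+c_*d[1],d[2]])
def down(yawdeg): # tool y down, z at yaw (cabinet frame deg)
    a=np.radians(yawdeg)+p[2]; z=np.array([np.cos(a),np.sin(a),0]); y=np.array([0,0,-1.]); return np.column_stack([np.cross(y,z),y,z])
def to(qcab,R=None):
    s=r.sense(); R0=np.array(s["ee_rot"]); 
    d=R0.T@(W(qcab)-np.array(s["tcp_pos"]))*100
    v=np.zeros(3) if R is None else Rn.from_matrix(R0.T@R).as_rotvec()
    print("t",round(s["time_s"],2),"now cab(mm)",np.round(C(s["tcp_pos"])*1000,1),"turn",np.round(v,3),"shift cm",np.round(d,2),"grip",round(s["gripper_width"],3),"F",np.round(s["wrist_force"],1))
E
python3 - <<'E'
from plan import *
to((-.095,-.017,.33),down(180)); to((-.095,-.017,.33),down(0))
to((-.095,-.017,.33),down(180))
E
```

```text
t 0.35 now cab(mm) [-462.2 -423.9  233.3] turn [-0.    -1.211  0.   ] shift cm [48.69 -9.66 25.17] grip 1.004 F [0.3 0.  0.3]
t 0.35 now cab(mm) [-462.2 -423.9  233.3] turn [-0.    1.93 -0.  ] shift cm [48.69 -9.66 25.17] grip 1.004 F [0.3 0.  0.3]
t 0.35 now cab(mm) [-462.2 -423.9  233.3] turn [-0.    -1.211  0.   ] shift cm [48.69 -9.66 25.17] grip 1.004 F [0.3 0.  0.3]
```

Emit:
{"op": "step_arm", "data": {
  "moves": [
    [[0,-0.12,0,0,-4,0,100],[0,-0.24,0,2,-8,1,100],[0,-0.36,0,5.5,-9.6,3,100],[0,-0.48,0,9,-9.6,5,100],[0,-0.6,0,12.5,-9.6,7,100]]
  ]
}}

```text
time_s: 0.77
tcp_pos: [0.3608, -0.4407, 0.3316]
ee_rot: [[0.48, 0.003, -0.877], [0.877, -0.003, 0.48], [-0.001, -1.0, -0.004]]
wrist_force: [1.3, 0.5, 0.9]
gripper_width: 1.002
```

```bash
python3 -c "
from plan import *
to((-.095,-.017,.33),down(180))"
```

```text
t 0.77 now cab(mm) [-370.1 -315.4  331.6] turn [ 0.004 -0.607 -0.002] shift cm [40.21  0.16 -5.57] grip 1.002 F [1.3 0.5 0.9]
```

Emit:
{"op": "step_arm", "data": {
  "moves": [
    [[0,-0.12,0,4,0,-0.5,100],[0,-0.24,0,8,0,-1,100],[0,-0.36,0,12,0,-1.5,100],[0,-0.48,0,16,0,-2,100],[0,-0.607,0,20,0,-3,100]]
  ]
}}

```text
time_s: 1.18
tcp_pos: [0.4832, -0.2787, 0.3302]
ee_rot: [[-0.106, 0.001, -0.994], [0.994, -0.0, -0.106], [-0.0, -1.0, -0.001]]
wrist_force: [0.9, -0.4, 0.4]
gripper_width: 1.002
```

```bash
python3 -c "
from plan import *
to((-.095,-.017,.33),down(180))"
```

```text
t 1.18 now cab(mm) [-231.2 -167.4  330.2] turn [ 0.001 -0.    -0.   ] shift cm [ 15.04   0.03 -13.62] grip 1.002 F [ 0.9 -0.4  0.4]
```

Emit:
{"op": "step_arm", "data": {
  "moves": [
    [[0,0,0,3,0,-2.7,100],[0,0,0,6,0,-5.4,100],[0,0,0,9,0,-8.1,100],[0,0,0,12,0,-10.9,100],[0,0,0,15,0,-13.6,100]]
  ]
}}

```text
time_s: 1.6
tcp_pos: [0.6042, -0.116, 0.3297]
ee_rot: [[-0.1, 0.0, -0.995], [0.995, 0.0, -0.1], [0.0, -1.0, -0.0]]
wrist_force: [0.4, -0.4, -0.1]
gripper_width: 0.998
```

```bash
python3 -c "
from plan import *
to((-.095,-.017,.26),down(180))
c=cap('wrist');c['fish']=1
cv2.imwrite('pics/w1.png',c['image'][:,:,::-1])
for n,q in dict(loop=(-.095,-.014,.2585),bolt=(-.101,.024,.2695),tab=(-.15,.024,.228)).items(): print(n,proj(c,W(q)))
to((-.095,-.017,.26),down(180))
c=cap('top'); crop(c,250,120,420,220,4,'pics/t3.png')
"
```

```text
t 1.6 now cab(mm) [-93.7 -18.4 329.7] turn [ 0.    -0.006  0.   ] shift cm [0.13 6.97 0.14] grip 0.998 F [ 0.4 -0.4 -0.1]
loop (np.float64(258.5958787467463), np.float64(210.9678632840505))
bolt (np.float64(266.4576843243849), np.float64(260.81319303584104))
tab (np.float64(317.80175251220174), np.float64(239.5914879902826))
t 1.65 now cab(mm) [-89.3 -13.9 328.2] turn [ 0.002 -0.001  0.001] shift cm [-0.32  6.82  0.59] grip 0.995 F [ 3.3  0.8 -0.1]
```

View pics/w1.png

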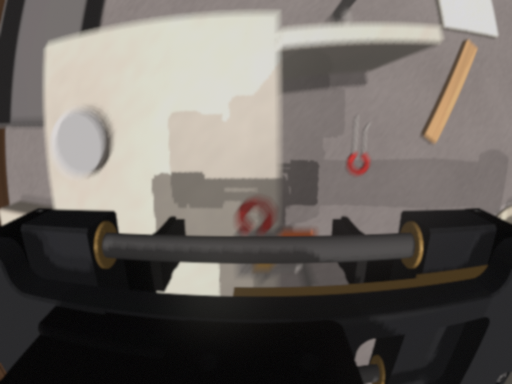

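The wrist view shows the loop at about (256,215), the tab at (298,234) and the roof. The arm was still settling, so I'll hold and look again.

Emit:
{"op": "step_arm", "data": {
  "moves": [
    [[0,0,0,0,1,0,100],[0,0,0,0,1.5,0,100],[0,0,0,0,1.5,0,100],[0,0,0,0,1.5,0,100],[0,0,0,0,1.5,0,100]]
  ]
}}

```text
time_s: 2.12
tcp_pos: [0.6028, -0.119, 0.3149]
ee_rot: [[-0.098, 0.0, -0.995], [0.995, -0.0, -0.098], [-0.0, -1.0, -0.0]]
wrist_force: [-0.2, 0.2, -0.6]
gripper_width: 1.0
```

```bash
python3 -c "
from plan import *
to((-.095,-.017,.26),down(180))
c=cap('wrist');c['fish']=1
crop(c,200,150,340,255,5,'pics/w2.png')
for n,q in dict(loop=(-.095,-.014,.2545),bolt=(-.101,.024,.2695),tab=(-.15,.024,.228)).items(): print(n,proj(c,W(q)))
to((-.095,-.017,.26),down(180))
c=cap('top'); crop(c,280,140,400,220,6,'pics/t3.png')
"
```

```text
t 2.12 now cab(mm) [-95.3 -21.2 314.9] turn [ 0.    -0.008 -0.   ] shift cm [ 0.42  5.49 -0.03] grip 1.0 F [-0.2  0.2 -0.6]
loop (np.float64(256.46555866151346), np.float64(218.91104443105206))
bolt (np.float64(264.86016967897876), np.float64(273.05935847774816))
tab (np.float64(318.9875022403382), np.float64(248.9073520777601))
t 2.17 now cab(mm) [-95.2 -21.1 315.1] turn [ 0.001 -0.008 -0.   ] shift cm [ 0.41  5.51 -0.01] grip 0.998 F [ 0.3 -0.3 -0.1]
```

View pics/w2.png

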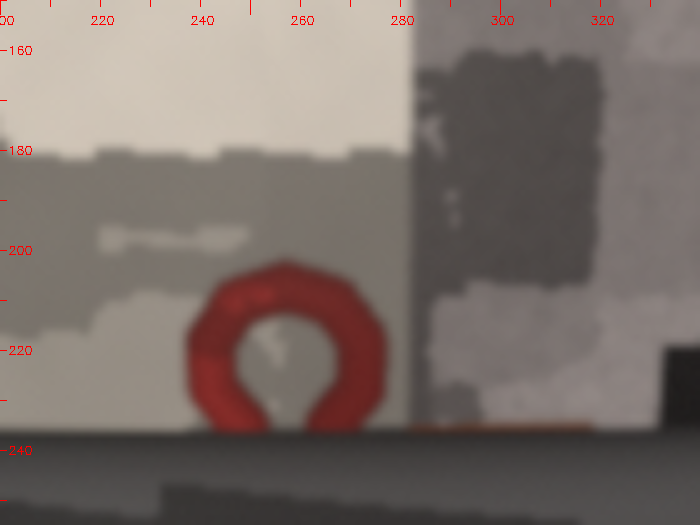

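View pics/t3.png

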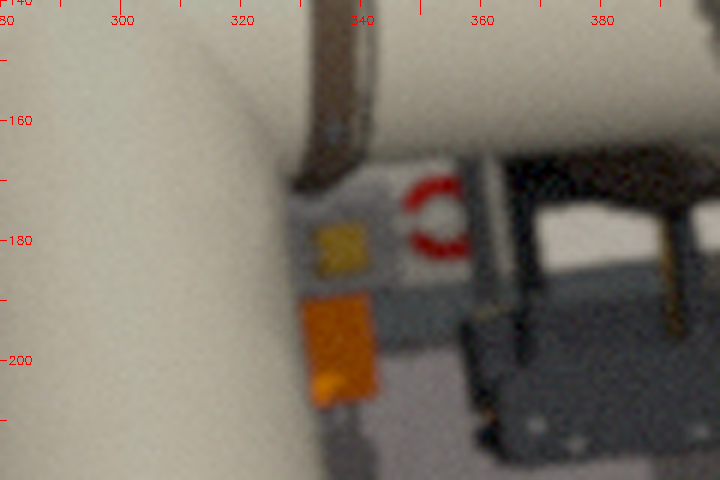

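The loop's centre is at wrist (257,222), about 3 px (2.4 mm) further to +y than predicted, and the top view shows the same. I'll shift the cabinet estimate +2 mm in y.

```bash
python3 -c "
from plan import *
p[0]-=s_*.002;p[1]+=c_*.002;np.save('cab.npy',p)
to((-.095,-.016,.26),down(180))
"
```

```text
t 2.22 now cab(mm) [-95.  -23.  315.1] turn [ 0.001 -0.007 -0.   ] shift cm [0.7  5.51 0.01] grip 1.003 F [-0.  -0.9  0.4]
```

Emit:
{"op": "step_arm", "data": {
  "moves": [
    [[0,-0.007,0,0.7,1.5,0,80],[0,-0.007,0,0.7,3,0,70],[0,-0.007,0,0.7,4.2,0,70],[0,-0.007,0,0.7,5.1,0,70],[0,-0.007,0,0.7,5.5,0,70]]
  ]
}}

```text
time_s: 2.63
tcp_pos: [0.602, -0.1112, 0.2584]
ee_rot: [[-0.106, -0.002, -0.994], [0.994, 0.0, -0.106], [0.0, -1.0, 0.002]]
wrist_force: [-0.3, 1.1, -0.6]
gripper_width: 0.739
```

```bash
python3 -c "
from plan import *
to((-.095,-.016,.26),down(180))
c=cap('scene'); crop(c,210,90,310,160,8,'pics/s3.png')
c=cap('wrist');c['fish']=1
crop(c,180,150,340,255,5,'pics/w3.png')
to((-.095,-.016,.26),down(180))
"
```

```text
t 2.63 now cab(mm) [-95.3 -15.3 258.4] turn [-0.002  0.     0.   ] shift cm [-0.07 -0.16 -0.03] grip 0.739 F [-0.3  1.1 -0.6]
t 2.73 now cab(mm) [-95.  -15.4 259.1] turn [-0.001  0.001 -0.   ] shift cm [-0.06 -0.09  0.  ] grip 0.717 F [-0.4  0.7 -0.2]
```

View pics/s3.png

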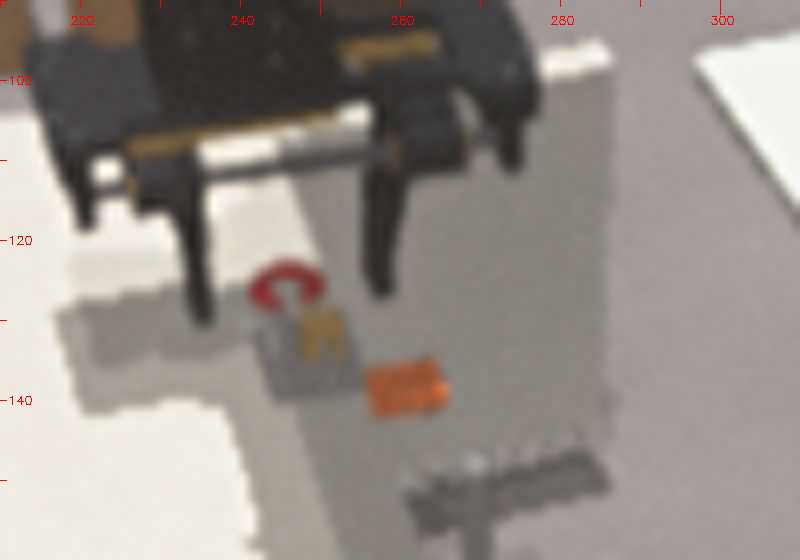

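View pics/w3.png

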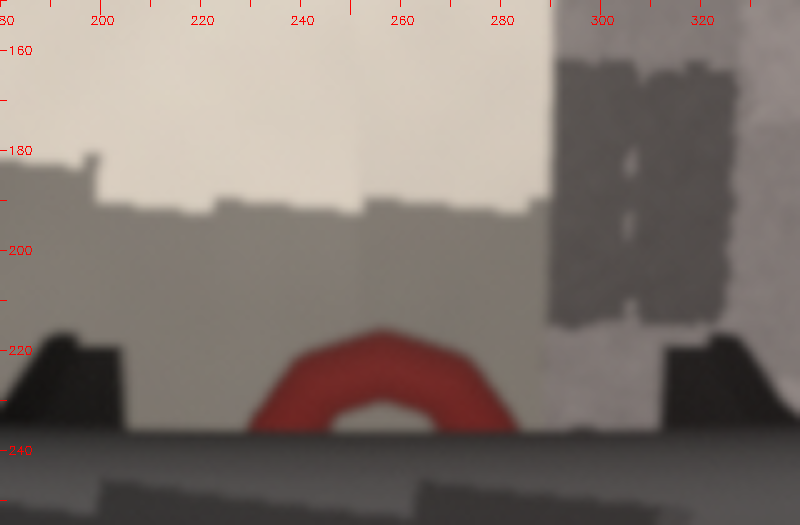

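The fingertips straddle the loop: the pads are at u 205 and 312, with the ring centred at 257. Now I'll close.

Emit:
{"op": "step_arm", "data": {
  "moves": [
    [[0,0,0,-0.1,0,0,35],[0,0,0,-0.1,0,0,20],[0,0,0,-0.1,0,0,20],[0,0,0,-0.1,0,0,20],[0,0,0,-0.1,0,0,20]]
  ]
}}

```text
time_s: 3.15
tcp_pos: [0.6029, -0.1119, 0.2599]
ee_rot: [[-0.107, 0.001, -0.994], [0.994, 0.0, -0.107], [-0.0, -1.0, -0.001]]
wrist_force: [-0.4, 0.3, -0.5]
gripper_width: 0.409
```

```bash
python3 -c "
from plan import *
to((-.095,-.016,.26),down(180))
"
```

```text
t 3.15 now cab(mm) [-94.6 -16.2 259.9] turn [ 0.001  0.001 -0.   ] shift cm [ 0.02 -0.01  0.04] grip 0.409 F [-0.4  0.3 -0.5]
```

Emit:
{"op": "step_arm", "data": {
  "moves": [
    [[0,0,0,0,0,0,20],[0,0,0,0,0,0,20],[0,0,0,-0.1,0,0,20],[0,0,0,-0.4,0,0,20],[0,0,0,-0.8,0,0,20]]
  ]
}}

```text
time_s: 3.57
tcp_pos: [0.6036, -0.1199, 0.2596]
ee_rot: [[-0.107, 0.0, -0.994], [0.994, 0.0, -0.107], [0.0, -1.0, -0.0]]
wrist_force: [0.4, 0.7, 0.1]
gripper_width: 0.336
```

```bash
python3 -c "
from plan import *
to((-.095,-.066,.26),down(180))
"
```

```text
t 3.57 now cab(mm) [-94.6 -24.2 259.6] turn [0.    0.001 0.   ] shift cm [-4.18 -0.04  0.04] grip 0.336 F [0.4 0.7 0.1]
```

```bash
python3 -c "
from plan import *
c=cap('scene'); crop(c,210,90,310,160,8,'pics/s4.png')
c=cap('wrist');c['fish']=1
crop(c,180,150,340,255,5,'pics/w4.png')
"
```

```text
(no output)
```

View pics/s4.png

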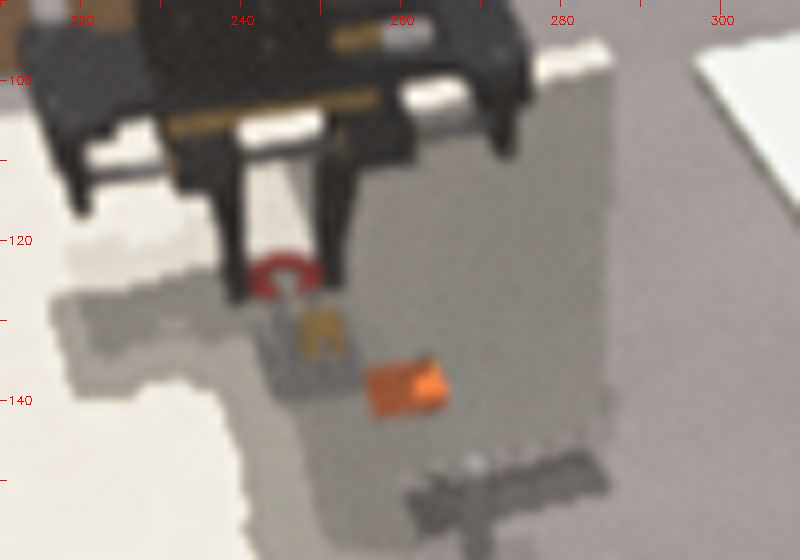

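View pics/w4.png

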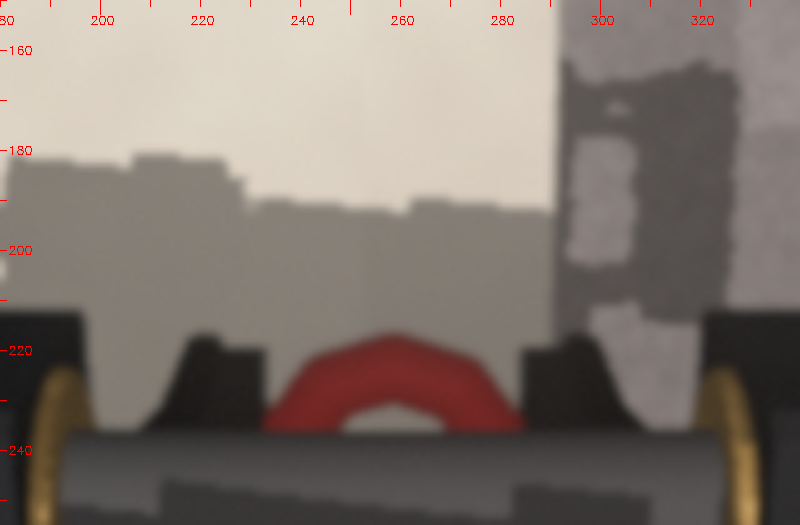

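The ring is held between the pads (wrist 233-284) and is moving with the gripper. I'll continue the pull.

Emit:
{"op": "step_arm", "data": {
  "moves": [
    [[0,0,0,-0.8,0,0,20],[0,0,0,-1.6,0,0,20],[0,0,0,-2.5,0,0,20],[0,0,0,-3.4,0,0,20],[0,0,0,-4.2,0,0,20]]
  ]
}}

```text
time_s: 4.08
tcp_pos: [0.608, -0.163, 0.2593]
ee_rot: [[-0.106, -0.001, -0.994], [0.994, -0.0, -0.106], [-0.0, -1.0, 0.001]]
wrist_force: [0.0, 0.0, -0.2]
gripper_width: 0.337
```

```bash
python3 -c "
from plan import *
to((-.03,-.09,.26),down(180))
c=cap('scene'); crop(c,200,70,310,150,7,'pics/s5.png')
c=cap('wrist');c['fish']=1
crop(c,180,150,340,255,5,'pics/w5.png')
c=cap('top'); crop(c,280,100,440,220,5,'pics/t5.png')
"
```

```text
t 4.08 now cab(mm) [-94.8 -67.5 259.3] turn [-0.001  0.    -0.   ] shift cm [-2.25 -0.08 -6.48] grip 0.337 F [ 0.   0.  -0.2]
```

View pics/s5.png

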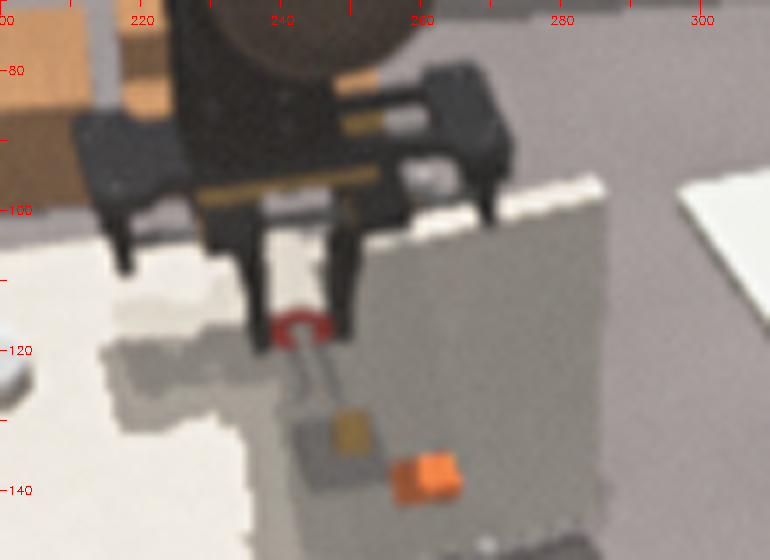

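View pics/w5.png

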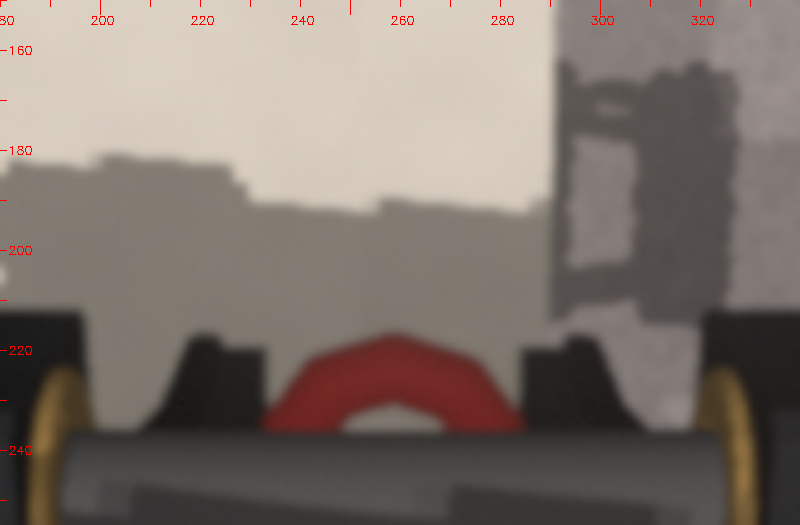

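View pics/t5.png

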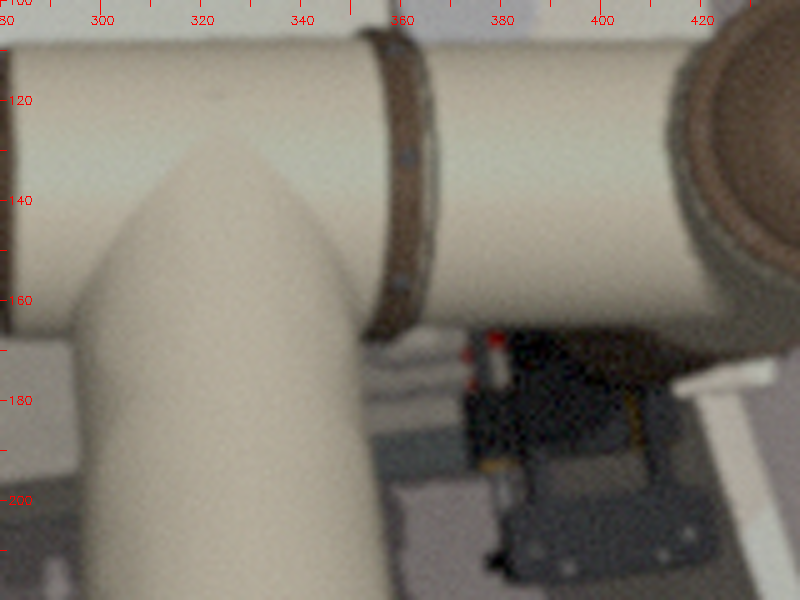

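The clip is fully clear of the bolt: both legs are visible, free at scene (243-248,122-127), and it hangs level. Next I'll carry it over the clear part of the roof.

Emit:
{"op": "step_arm", "data": {
  "moves": [
    [[0,0,0,-0.4,-0.4,-1,20],[0,0,0,-0.6,-0.5,-2.5,20],[0,0,0,-0.6,-0.5,-4,20],[0,0,0,-0.6,-0.5,-5.4,20],[0,0,0,-0.6,0,-6,20]]
  ]
}}

```text
time_s: 4.65
tcp_pos: [0.6701, -0.1609, 0.2599]
ee_rot: [[-0.107, 0.002, -0.994], [0.994, -0.0, -0.107], [-0.001, -1.0, -0.002]]
wrist_force: [0.2, -0.1, 0.2]
gripper_width: 0.337
```

```bash
python3 -c "
from plan import *
to((-.035,-.074,.251),down(180))
"
```

```text
t 4.65 now cab(mm) [-32.8 -72.  259.9] turn [ 0.002  0.001 -0.001] shift cm [-0.19  0.89  0.22] grip 0.337 F [ 0.2 -0.1  0.2]
```

Emit:
{"op": "step_arm", "data": {
  "moves": [
    [[0,0,0,0,0.3,0,20],[0,0,0,0,0.5,0,20],[0,0,0,0,0.7,0,20],[0,0,0,0,0.7,0,20],[0,0,0,0,0.7,0,20]]
  ]
}}

```text
time_s: 5.07
tcp_pos: [0.6678, -0.1613, 0.2528]
ee_rot: [[-0.107, -0.0, -0.994], [0.994, -0.0, -0.107], [-0.0, -1.0, 0.0]]
wrist_force: [0.3, -0.0, 0.1]
gripper_width: 0.342
```

```bash
python3 -c "
from plan import *
to((-.035,-.074,.252),down(180))
c=cap('scene'); crop(c,200,70,310,150,7,'pics/s6.png')
"
```

```text
t 5.07 now cab(mm) [-35.2 -72.2 252.8] turn [-0.     0.001 -0.   ] shift cm [-0.18  0.08 -0.02] grip 0.342 F [ 0.3 -0.   0.1]
```

View pics/s6.png

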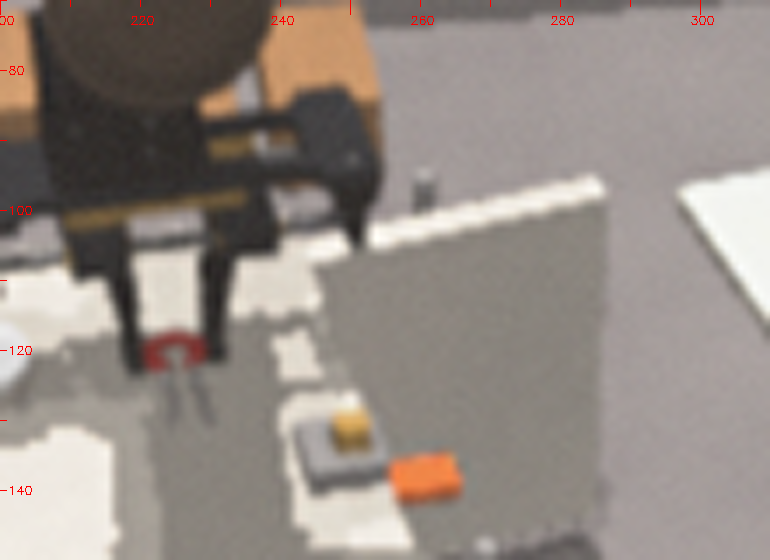

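The clip now hovers about 2-3 mm above the roof. I'll lower it another 1 mm and release.

Emit:
{"op": "step_arm", "data": {
  "moves": [
    [[0,0,0,0,0.1,0,20],[0,0,0,0,0.1,0,20],[0,0,0,0,0.1,0,45],[0,0,0,0,0.1,0,60],[0,0,0,0,0.1,0,60]]
  ]
}}

```text
time_s: 5.53
tcp_pos: [0.6684, -0.1612, 0.2518]
ee_rot: [[-0.107, 0.0, -0.994], [0.994, -0.0, -0.107], [-0.0, -1.0, -0.0]]
wrist_force: [-0.3, 0.0, 0.6]
gripper_width: 0.48
```

Emit:
{"op": "step_arm", "data": {
  "moves": [
    [[0,0,0,0,-0.5,0,65],[0,0,0,0,-2,0,65],[0,0,0,0,-4,0,65],[0,0,0,0,-6.5,0,65],[0,0,0,0,-9,0,60]]
  ]
}}

```text
time_s: 5.95
tcp_pos: [0.6681, -0.1613, 0.3427]
ee_rot: [[-0.107, -0.001, -0.994], [0.994, -0.0, -0.107], [-0.0, -1.0, 0.001]]
wrist_force: [1.0, 0.6, 0.7]
gripper_width: 0.627
```

```bash
python3 -c "
from plan import *
to((-.132,.024,.30),down(90))
to((-.132,.024,.30),down(180))
c=cap('scene'); crop(c,190,90,300,170,7,'pics/s7.png')
c=cap('wrist');cv2.imwrite('pics/w7.png',c['image'][:,:,::-1])
"
```

```text
t 5.95 now cab(mm) [-34.9 -72.2 342.7] turn [-0.000e+00  1.572e+00 -1.000e-03] shift cm [9.62 4.28 9.7 ] grip 0.627 F [1.  0.6 0.7]
t 5.95 now cab(mm) [-34.9 -72.2 342.7] turn [-0.001  0.001 -0.   ] shift cm [9.62 4.28 9.7 ] grip 0.627 F [1.  0.6 0.7]
```

View pics/s7.png

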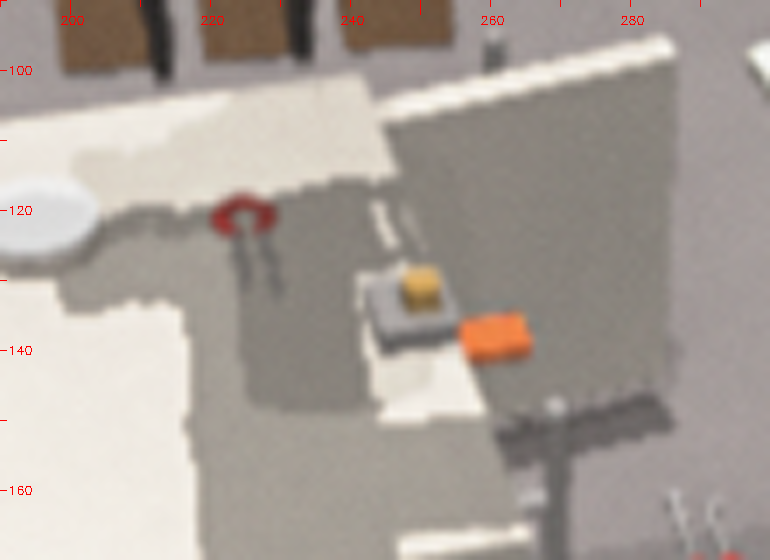

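View pics/w7.png

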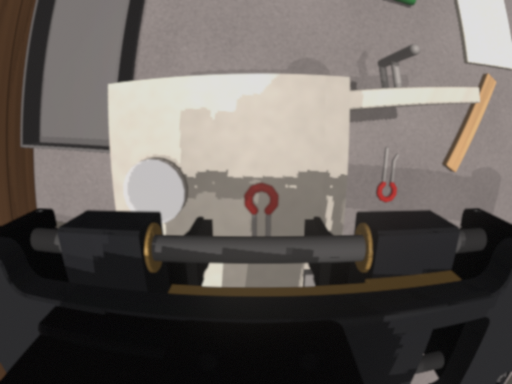

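The clip lies flat on the roof, at scene (224,121) and wrist (262,200). Next is the tab.

```bash
python3 -c "
from plan import *
print(np.round(r.sense()['joints'],1))
to((-.135,.024,.30),down(90))
to((-.135,.024,.30),down(270))
T=cap('top')
for n,u,v,z in (('jar',131,242,.1),('beaker',125,163,.09)): print(n,np.round(C(atz(T,u,v,z))*1000))
"
```

```text
[ -0.1  25.8  22.3   0.1 -85.8   6.3]
t 6.05 now cab(mm) [-33.1 -73.  348. ] turn [0.011 1.572 0.005] shift cm [ 9.73  4.66 10.23] grip 0.612 F [0.1 0.3 0.8]
t 6.05 now cab(mm) [-33.1 -73.  348. ] turn [ 0.005 -1.57  -0.011] shift cm [ 9.73  4.66 10.23] grip 0.612 F [0.1 0.3 0.8]
jar [-163.  490.  100.]
beaker [ 29. 491.  90.]
```

Emit:
{"op": "step_arm", "data": {
  "moves": [
    [[0,-0.12,0,1,0,1,0],[0,-0.24,0,2.5,0,2.5,0],[0,-0.36,0,4,0,4,0],[0,-0.48,0,6,0,6,0],[0,-0.6,0,8,0,8,0]]
  ]
}}

```text
time_s: 6.52
tcp_pos: [0.579, -0.0898, 0.3401]
ee_rot: [[-0.653, -0.002, -0.757], [0.757, 0.0, -0.653], [0.002, -1.0, 0.002]]
wrist_force: [0.4, 0.2, 0.3]
gripper_width: 0.307
```

```bash
python3 -c "
from plan import *
to((-.135,.024,.30),down(270))
"
```

```text
t 6.52 now cab(mm) [-115.9    8.4  340.1] turn [-0.001 -0.965  0.002] shift cm [2.36 4.02 0.67] grip 0.307 F [0.4 0.2 0.3]
```

Emit:
{"op": "step_arm", "data": {
  "moves": [
    [[0,-0.12,0,0.5,0.5,0.1,0],[0,-0.24,0,1,1,0.3,0],[0,-0.36,0,1.5,1.5,0.5,0],[0,-0.48,0,2,2,0.6,0],[0,-0.6,0,2.4,2.5,0.7,0]]
  ]
}}

```text
time_s: 6.93
tcp_pos: [0.5585, -0.0762, 0.3156]
ee_rot: [[-0.967, -0.001, -0.255], [0.255, 0.0, -0.967], [0.001, -1.0, 0.0]]
wrist_force: [0.1, -0.0, -0.1]
gripper_width: 0.011
```

```bash
python3 -c "
from plan import *
to((-.135,.024,.29),down(270))
"
```

```text
t 6.93 now cab(mm) [-134.9   24.   315.6] turn [ 0.    -0.364  0.001] shift cm [0.01 2.56 0.01] grip 0.011 F [ 0.1 -0.  -0.1]
```

Emit:
{"op": "step_arm", "data": {
  "moves": [
    [[0,-0.12,0,0,0.5,0,0],[0,-0.24,0,0,1,0,0],[0,-0.364,0,0,2,0,0],[0,-0.364,0,0,3,0,0],[0,-0.364,0,0,3.5,0,0]]
  ]
}}

```text
time_s: 7.35
tcp_pos: [0.5583, -0.0764, 0.2794]
ee_rot: [[-0.995, -0.004, 0.097], [-0.097, 0.0, -0.995], [0.003, -1.0, -0.001]]
wrist_force: [-0.2, 0.1, 0.6]
gripper_width: 0.002
```

```bash
python3 -c "
from plan import *
to((-.135,.024,.239),down(270))
c=cap('wrist');cv2.imwrite('pics/w8.png',c['image'][:,:,::-1])
c=cap('scene'); crop(c,210,90,310,160,7,'pics/s8.png')
to((-.135,.024,.239),down(270))
"
```

```text
t 7.35 now cab(mm) [-135.1   23.9  279.4] turn [ 0.001 -0.009  0.003] shift cm [-0.02  4.04 -0.01] grip 0.002 F [-0.2  0.1  0.6]
t 7.45 now cab(mm) [-134.9   23.7  279.9] turn [ 0.    -0.009  0.003] shift cm [-0.    4.09 -0.03] grip 0.005 F [-0.4  0.8  0.2]
```

View pics/s8.png

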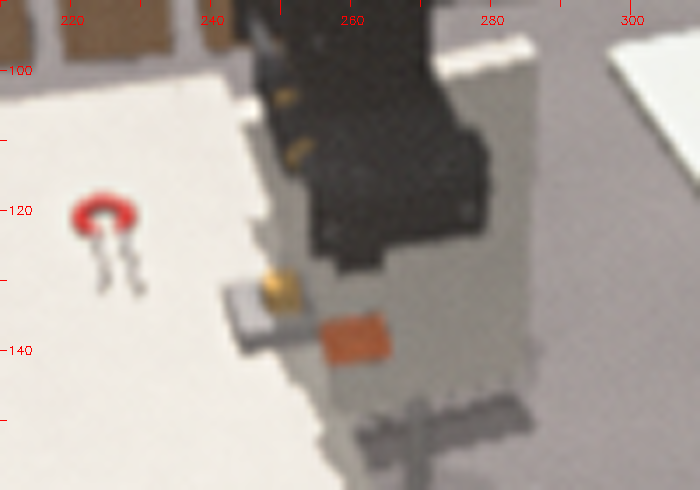

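View pics/w8.png

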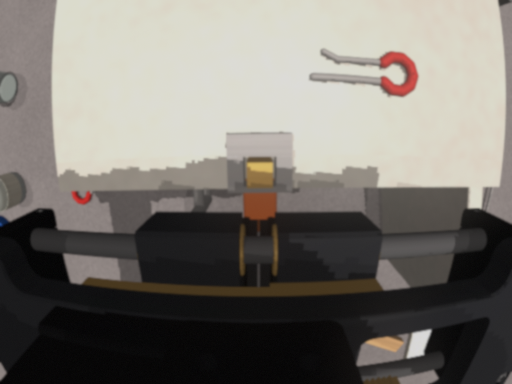

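The fingers (wrist u=259) are lined up with the tab (u=260). The clip lies flat on the roof. I'll descend and press.

Emit:
{"op": "step_arm", "data": {
  "moves": [
    [[0,0,0,0,1.2,0,0],[0,0,0,0,2.4,0,0],[0,0,0,0,3.4,0,0],[0,0,0,0,4,0,0],[0,0,0,0,4.5,0,0]]
  ]
}}

```text
time_s: 7.87
tcp_pos: [0.5591, -0.0766, 0.2363]
ee_rot: [[-0.995, -0.001, 0.099], [-0.099, -0.0, -0.995], [0.001, -1.0, 0.0]]
wrist_force: [-1.6, 0.9, 3.2]
gripper_width: 0.003
```

```bash
python3 -c "
from plan import *
to((-.135,.024,.203),down(270))
"
```

```text
t 7.87 now cab(mm) [-134.4   23.6  236.3] turn [-0.    -0.007  0.001] shift cm [ 0.06  3.33 -0.04] grip 0.003 F [-1.6  0.9  3.2]
```

Emit:
{"op": "step_arm", "data": {
  "moves": [
    [[0,0,0,0,0.6,0,0],[0,0,0,0,1.2,0,0],[0,0,0,0,1.8,0,0],[0,0,0,0,2.3,0,0],[0,0,0,0,2.7,0,0]]
  ]
}}

```text
time_s: 8.28
tcp_pos: [0.5593, -0.0766, 0.2091]
ee_rot: [[-0.995, -0.0, 0.1], [-0.1, -0.0, -0.995], [0.0, -1.0, 0.0]]
wrist_force: [-1.9, 0.5, 3.4]
gripper_width: 0.002
```

```bash
python3 -c "
from plan import *
to((-.135,.024,.203),down(270))
"
```

```text
t 8.28 now cab(mm) [-134.1   23.5  209.1] turn [-0.    -0.006  0.   ] shift cm [ 0.09  0.61 -0.05] grip 0.002 F [-1.9  0.5  3.4]
```

Emit:
{"op": "step_arm", "data": {
  "moves": [
    [[0,0,0,0,0.2,0,0],[0,0,0,0,0.35,0,0],[0,0,0,0,0.5,0,0],[0,0,0,0,0.6,0,0],[0,0,0,0,0.6,0,0]]
  ]
}}

```text
time_s: 8.7
tcp_pos: [0.5595, -0.0765, 0.2035]
ee_rot: [[-0.995, 0.001, 0.1], [-0.1, 0.0, -0.995], [-0.001, -1.0, -0.0]]
wrist_force: [-1.4, -0.2, 1.6]
gripper_width: 0.006
```

Emit:
{"op": "step_arm", "data": {
  "moves": [
    [[0,0,0,0,0.05,0,0],[0,0,0,0,0.1,0,0],[0,0,0,0,0.15,0,0],[0,0,0,0,0.2,0,0],[0,0,0,0,0.2,0,0]]
  ]
}}

```text
time_s: 9.12
tcp_pos: [0.5596, -0.0765, 0.2033]
ee_rot: [[-0.995, 0.002, 0.101], [-0.101, -0.0, -0.995], [-0.002, -1.0, 0.001]]
wrist_force: [-4.3, -0.3, 8.7]
gripper_width: 0.005
```

The force rises to 8.7 N with the TCP stopped at 0.2033, which matches the expected stop at 0.203. I'll lift and check.

Emit:
{"op": "step_arm", "data": {
  "moves": [
    [[0,0,0,0,-1.5,0,0],[0,0,0,0,-4,0,0],[0,0,0,0,-7,0,20],[0,0,0,0,-9.5,0,50],[0,0,0,0,-10.5,0,60]]
  ]
}}

```text
time_s: 9.53
tcp_pos: [0.5613, -0.0764, 0.3105]
ee_rot: [[-0.995, 0.008, 0.1], [-0.1, 0.0, -0.995], [-0.008, -1.0, 0.001]]
wrist_force: [0.6, 0.8, 1.2]
gripper_width: 0.154
```

```bash
python3 -c "
from plan import *
to((-.15,.092,.29),down(270))
c=cap('wrist');cv2.imwrite('pics/w9.png',c['image'][:,:,::-1])
c=cap('scene'); crop(c,210,90,310,170,7,'pics/s9.png')
for n,q in dict(tab0=(-.132,.024,.228),tab1=(-.132,.024,.192),bar=(-.15,.092,.2285)).items(): print(n,proj(c,W(q)))
"
```

```text
t 9.53 now cab(mm) [-132.1   23.5  310.5] turn [-0.001 -0.005 -0.008] shift cm [ 1.84  2.03 -6.84] grip 0.154 F [0.6 0.8 1.2]
tab0 (np.float64(259.85247373070877), np.float64(136.72576471176063))
tab1 (np.float64(259.93733719154005), np.float64(145.51580155883423))
bar (np.float64(270.44164124055783), np.float64(148.88354613499473))
```

View pics/s9.png

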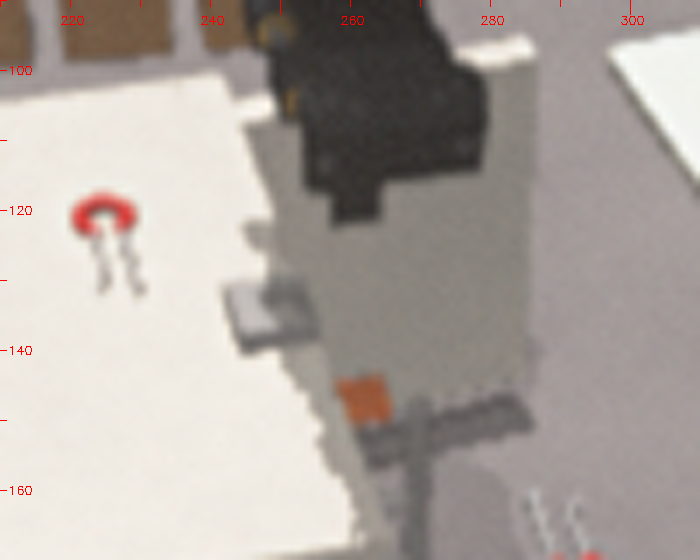

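View pics/w9.png

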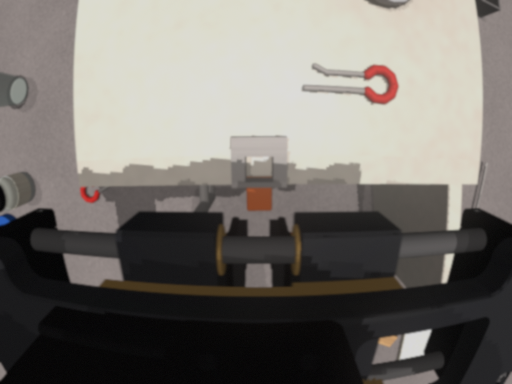

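The bolt is withdrawn: the keeper slot is empty and the tab is at scene (262,147), against a prediction of (260,145.5). The bar's top is at scene (269.5,148), which also agrees. Now I'll move to the handle.

Emit:
{"op": "step_arm", "data": {
  "moves": [
    [[0,0,0,0.4,0,-1.5,60],[0,0,0,0.8,0,-3,60],[0,0,0,1.3,0.5,-4.8,60],[0,0,0,1.8,1,-6.3,60],[0,0,0,1.8,1.5,-6.8,60]]
  ]
}}

```text
time_s: 10.05
tcp_pos: [0.533, -0.0092, 0.289]
ee_rot: [[-0.995, -0.004, 0.101], [-0.101, 0.0, -0.995], [0.004, -1.0, -0.001]]
wrist_force: [-0.2, 0.1, -0.1]
gripper_width: 0.569
```

Emit:
{"op": "step_arm", "data": {
  "moves": [
    [[0,0,0,0,0.2,0,60],[0,0,0,0,0.2,0,60],[0,0,0,0,0.2,0,60],[0,0,0,0,0.2,0,60],[0,0,0,0,0.2,0,60]]
  ]
}}

```text
time_s: 10.47
tcp_pos: [0.535, -0.0112, 0.2896]
ee_rot: [[-0.995, 0.0, 0.099], [-0.099, -0.0, -0.995], [-0.0, -1.0, 0.0]]
wrist_force: [0.3, 0.4, -0.8]
gripper_width: 0.601
```

```bash
python3 -c "
from plan import *
to((-.15,.092,.199),down(270))
c=cap('wrist');c['fish']=1;cv2.imwrite('pics/w10.png',c['image'][:,:,::-1])
print(proj(c,W((-.15,.092,.2285))))
c=cap('scene'); crop(c,210,90,310,170,7,'pics/s10.png')
"
```

```text
t 10.47 now cab(mm) [-151.4   91.2  289.6] turn [-0.    -0.007 -0.   ] shift cm [-0.14  9.06 -0.08] grip 0.601 F [ 0.3  0.4 -0.8]
(np.float64(257.1865551862128), np.float64(206.50181931882184))
```

View pics/s10.png

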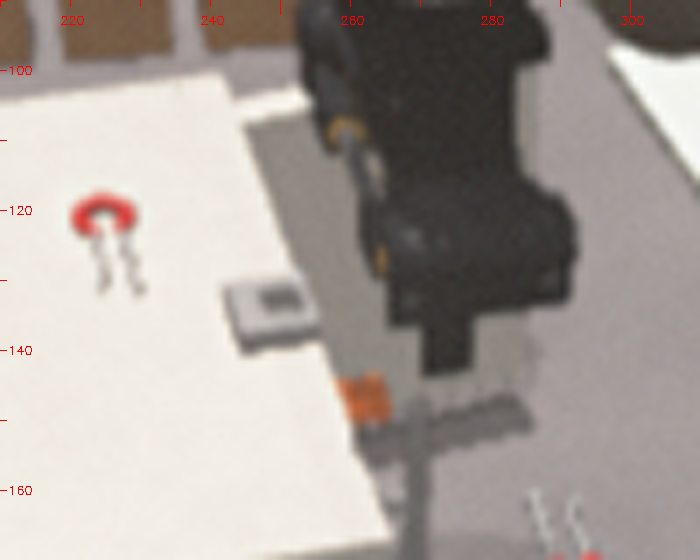

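View pics/w10.png

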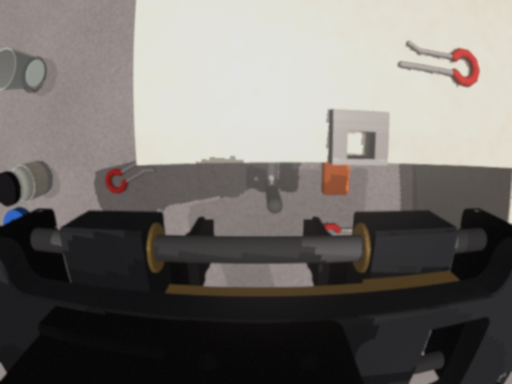

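```bash
python3 -c "
from plan import *
c=cap('wrist');c['fish']=1
crop(c,220,140,360,240,5,'pics/w11.png')
"
```

```text
(no output)
```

View pics/w11.png

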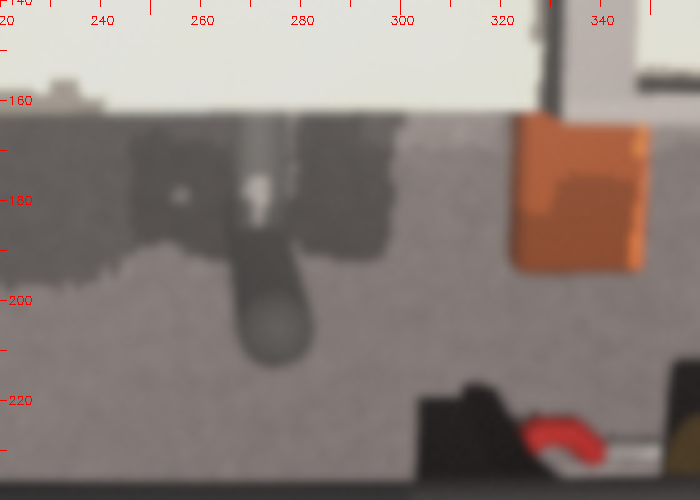

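```bash
python3 -c "
from plan import *
c=cap('wrist');c['fish']=1
print('w',np.round(C(atz(c,274.5,204.5,.2285))*1000,1))
for n,u,v in (('roof fl corner',135,164),): print(n,np.round(C(atz(c,u,v,.24))*1000,1))
print('tab', np.round(C(atz(c,334,193.5,.192))*1000,1))
c=cap('top'); print('t',np.round(C(atz(c,311.5,209.5,.2285))*1000,1))
c=cap('scene'); print('s',np.round(C(atz(c,269,148,.2285))*1000,1))
to((-.15,.092,.199),down(270))
"
```

```text
w [-148.7   79.3  228.5]
roof fl corner [-114.8  180.1  240. ]
tab [-149.8   24.5  192. ]
t [-150.3   76.4  228.5]
s [-146.7   86.7  228.5]
t 10.77 now cab(mm) [-151.6   91.6  289.7] turn [ 0.    -0.006 -0.   ] shift cm [-0.16  9.07 -0.04] grip 0.6 F [ 0.1 -0.1 -0.1]
```

The bar's top is at wrist (274.5,204.5), which puts it at cabinet (-149,79), and the top view agrees. With the bar 88 mm from the hinge line, the hinge is at about y=167. I'll correct the approach.

Emit:
{"op": "step_arm", "data": {
  "moves": [
    [[0,0,0,-0.1,0.5,0.6,60],[0,0,0,-0.15,2,1.2,60],[0,0,0,-0.15,4,1.25,60],[0,0,0,-0.15,6,1.25,60],[0,0,0,-0.15,7.5,1.25,60]]
  ]
}}

```text
time_s: 11.18
tcp_pos: [0.5366, -0.0235, 0.2126]
ee_rot: [[-0.995, -0.002, 0.099], [-0.099, 0.0, -0.995], [0.002, -1.0, -0.0]]
wrist_force: [0.4, -0.1, -0.5]
gripper_width: 0.602
```

```bash
python3 -c "
from plan import *
to((-.149,.079,.199),down(270))
c=cap('wrist');c['fish']=1
crop(c,180,140,340,240,5,'pics/w12.png')
c=cap('scene'); crop(c,210,90,310,170,7,'pics/s12.png')
"
```

```text
t 11.18 now cab(mm) [-151.    78.8  212.6] turn [ 0.    -0.007  0.002] shift cm [-0.21  1.36 -0.02] grip 0.602 F [ 0.4 -0.1 -0.5]
```

View pics/w12.png

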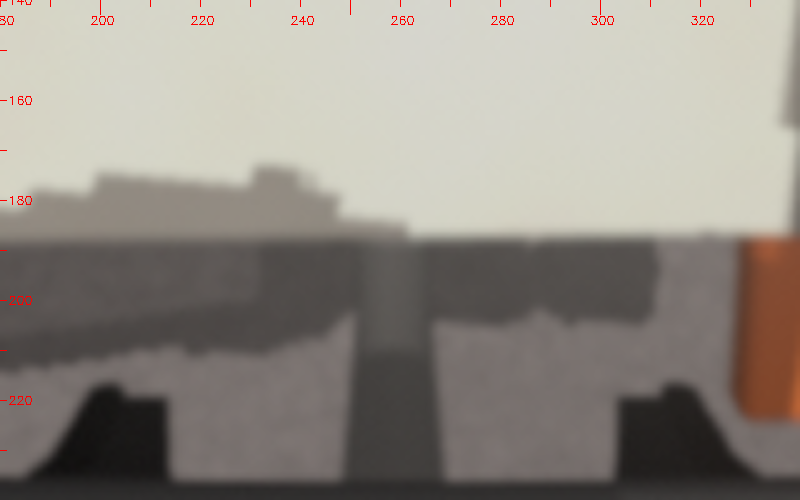

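View pics/s12.png

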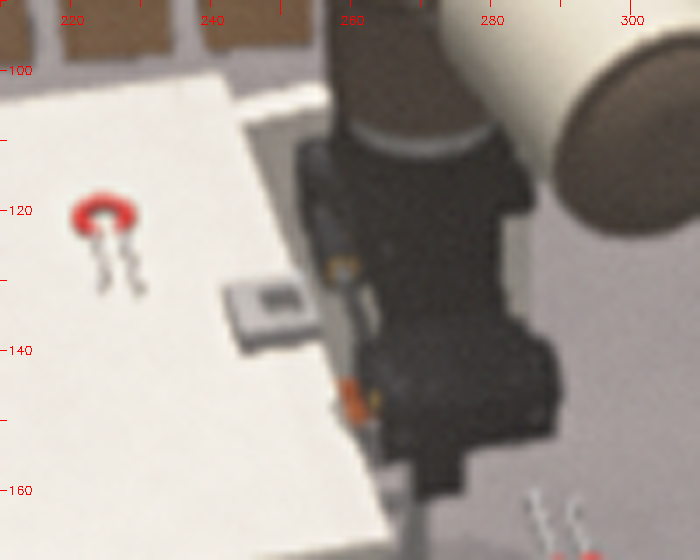

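The bar (wrist u=258) is centred between the pads (213 and 303). I'll lower another 13 mm and close.

Emit:
{"op": "step_arm", "data": {
  "moves": [
    [[0,0,0,-0.2,0.6,0,60],[0,0,0,-0.2,1.1,0,40],[0,0,0,-0.2,1.3,0,10],[0,0,0,-0.2,1.3,0,0],[0,0,0,-0.2,1.3,0,0]]
  ]
}}

```text
time_s: 11.7
tcp_pos: [0.5396, -0.0227, 0.202]
ee_rot: [[-0.995, 0.001, 0.1], [-0.1, 0.0, -0.995], [-0.001, -1.0, 0.0]]
wrist_force: [0.2, -0.1, 1.0]
gripper_width: 0.379
```

Emit:
{"op": "step_arm", "data": {
  "moves": [
    [[0,0,0,0,0,0,0],[0,0,0,0,0,0,0],[0,0,0,0,0,0,0],[0,0,0,0,0,0,0],[0,0,0,0,0,0,0]]
  ]
}}

```text
time_s: 12.12
tcp_pos: [0.5393, -0.0231, 0.2019]
ee_rot: [[-0.995, 0.0, 0.1], [-0.1, -0.001, -0.995], [0.0, -1.0, 0.001]]
wrist_force: [-1.2, -1.3, 1.5]
gripper_width: 0.127
```

```bash
cat >> plan.py <<'E'
def swing(angles,hinge=(-.110,.167),R=.0967,a0=None):
    # rows rotate current tool about hinge by clockwise angle (deg)
    s=r.sense(); R0=np.array(s["ee_rot"]); t=np.array(s["tcp_pos"]); q=C(t); h=np.array([hinge[0],hinge[1],q[2]])
    print("t",round(s["time_s"],2),"cab",np.round(q*1000,1),"grip",round(s["gripper_width"],3),"F",np.round(s["wrist_force"],1),"q6",round(s["joints"][5],1), "leaf deg", round(np.degrees(np.arctan2(-88,-40)-np.arctan2(*(q-h)[[1,0]]))%360,1),"rad",round(np.linalg.norm((q-h)[:2])*1000,1))
    for a in angles:
        z=Rn.from_euler('z',-a,degrees=True).as_matrix()
        w=W(h+z@(q-h)); d=R0.T@(w-t)*100
        print(a,np.round(d,2),"turn y",round(np.radians(a),3))
E
python3 -c "
from plan import *
swing([3,7,12,18,24])"
```

```text
t 12.12 cab [-148.3   78.8  201.9] grip 0.127 F [-1.2 -1.3  1.5] q6 80.9 leaf deg 359.0 rad 96.1
3 [ 0.46 -0.   -0.21] turn y 0.052
7 [ 1.05 -0.   -0.53] turn y 0.122
12 [ 1.76 -0.   -0.98] turn y 0.209
18 [ 2.55 -0.   -1.6 ] turn y 0.314
24 [ 3.27 -0.   -2.3 ] turn y 0.419
```

Emit:
{"op": "step_arm", "data": {
  "moves": [
    [[0,0.01,0,0.1,0,-0.05,0],[0,0.04,0,0.35,0,-0.15,0],[0,0.07,0,0.65,0,-0.3,0],[0,0.12,0,1.05,0,-0.53,0],[0,0.16,0,1.4,0,-0.75,0]]
  ]
}}

```text
time_s: 12.53
tcp_pos: [0.5247, -0.0172, 0.2019]
ee_rot: [[-0.998, 0.001, -0.063], [0.063, -0.001, -0.998], [-0.001, -1.0, 0.001]]
wrist_force: [1.3, -2.6, 1.0]
gripper_width: 0.128
```

```bash
python3 -c "
from plan import *
swing([4,9,14,20,26])"
```

```text
t 12.53 cab [-162.2   86.3  201.9] grip 0.128 F [ 1.3 -2.6  1. ] q6 70.5 leaf deg 8.5 rad 96.1
4 [ 0.61 -0.   -0.29] turn y 0.07
9 [ 1.34 -0.   -0.7 ] turn y 0.157
14 [ 2.02 -0.   -1.18] turn y 0.244
20 [ 2.79 -0.   -1.83] turn y 0.349
26 [ 3.49 -0.   -2.56] turn y 0.454
```

Emit:
{"op": "step_arm", "data": {
  "moves": [
    [[0,0.07,0,0.61,0,-0.29,0],[0,0.157,0,1.34,0,-0.7,0],[0,0.244,0,2.02,0,-1.18,0],[0,0.349,0,2.79,0,-1.83,0],[0,0.436,0,3.38,0,-2.43,0]]
  ]
}}

```text
time_s: 12.95
tcp_pos: [0.4922, 0.0095, 0.2019]
ee_rot: [[-0.877, 0.001, -0.481], [0.481, -0.0, -0.877], [-0.001, -1.0, -0.0]]
wrist_force: [1.6, -2.7, 0.8]
gripper_width: 0.127
```

```bash
python3 -c "
from plan import *
swing([4,9,14,20,26])
c=cap('top'); cv2.imwrite('pics/t13.png',c['image'][:,:,::-1])"
```

```text
t 12.95 cab [-191.7  116.3  201.9] grip 0.127 F [ 1.6 -2.7  0.8] q6 41.2 leaf deg 33.7 rad 96.2
4 [ 0.61 -0.   -0.29] turn y 0.07
9 [ 1.33 -0.   -0.71] turn y 0.157
14 [ 2.02 -0.   -1.19] turn y 0.244
20 [ 2.79 -0.   -1.84] turn y 0.349
26 [ 3.48 -0.   -2.57] turn y 0.454
```

View pics/t13.png

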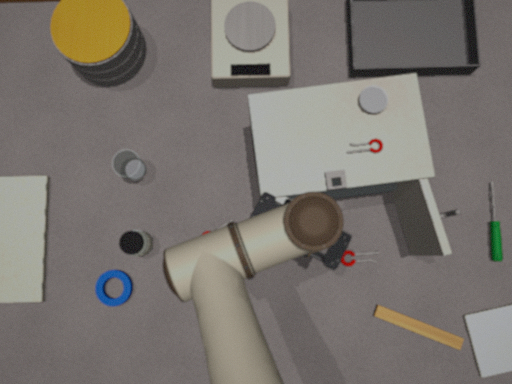

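The swing is going well: about 34°, with the clip still on the roof at (376,146).

Emit:
{"op": "step_arm", "data": {
  "moves": [
    [[0,0.087,0,0.76,0,-0.37,0],[0,0.175,0,1.47,0,-0.8,0],[0,0.262,0,2.15,0,-1.29,0],[0,0.349,0,2.79,0,-1.84,0],[0,0.436,0,3.38,0,-2.44,0]]
  ]
}}

```text
time_s: 13.42
tcp_pos: [0.4744, 0.0471, 0.2019]
ee_rot: [[-0.594, 0.001, -0.804], [0.804, -0.0, -0.594], [-0.001, -1.0, -0.0]]
wrist_force: [2.7, -2.2, 0.3]
gripper_width: 0.128
```

```bash
python3 -c "
from plan import *
swing([5,10,15,20,25])"
```

```text
t 13.42 cab [-205.4  155.5  201.9] grip 0.128 F [ 2.7 -2.2  0.3] q6 11.1 leaf deg 58.7 rad 96.1
5 [ 0.75 -0.   -0.37] turn y 0.087
10 [ 1.47 -0.   -0.8 ] turn y 0.175
15 [ 2.15 -0.   -1.29] turn y 0.262
20 [ 2.78 -0.   -1.84] turn y 0.349
25 [ 3.36 -0.   -2.45] turn y 0.436
```

Emit:
{"op": "step_arm", "data": {
  "moves": [
    [[0,0.087,0,0.75,0,-0.37,0],[0,0.175,0,1.47,0,-0.8,0],[0,0.262,0,2.15,0,-1.29,0],[0,0.349,0,2.78,0,-1.84,0],[0,0.436,0,3.36,0,-2.45,0]]
  ]
}}

```text
time_s: 13.83
tcp_pos: [0.4742, 0.0887, 0.2019]
ee_rot: [[-0.199, 0.001, -0.98], [0.98, -0.001, -0.199], [-0.001, -1.0, -0.001]]
wrist_force: [2.2, -3.7, 0.5]
gripper_width: 0.127
```

```bash
python3 -c "
from plan import *
swing([3,6,9,11,12,15])"
```

```text
t 13.83 cab [-201.2  196.9  201.9] grip 0.127 F [ 2.2 -3.7  0.5] q6 -18.5 leaf deg 83.7 rad 96.0
3 [ 0.46 -0.   -0.21] turn y 0.052
6 [ 0.9  -0.   -0.45] turn y 0.105
9 [ 1.33 -0.   -0.71] turn y 0.157
11 [ 1.61 -0.   -0.89] turn y 0.192
12 [ 1.75 -0.   -0.99] turn y 0.209
15 [ 2.15 -0.   -1.29] turn y 0.262
```

Emit:
{"op": "step_arm", "data": {
  "moves": [
    [[0,0.052,0,0.46,0,-0.21,0],[0,0.105,0,0.9,0,-0.45,0],[0,0.157,0,1.33,0,-0.71,0],[0,0.209,0,1.75,0,-0.99,0],[0,0.244,0,2.0,0,-1.19,0]]
  ]
}}

```text
time_s: 14.25
tcp_pos: [0.4819, 0.1107, 0.2019]
ee_rot: [[0.042, 0.0, -0.999], [0.999, -0.0, 0.042], [-0.0, -1.0, -0.0]]
wrist_force: [0.2, -1.9, 1.6]
gripper_width: 0.132
```

Emit:
{"op": "step_arm", "data": {
  "moves": [
    [[0,0,0,0,0,0,10],[0,0,0,0,0,0,30],[0,0,0,0,0,0,50],[0,0,0,0,0,0,50],[0,0,0,0,0,0,50]]
  ]
}}

```text
time_s: 14.67
tcp_pos: [0.4813, 0.1106, 0.2013]
ee_rot: [[0.04, -0.001, -0.999], [0.999, 0.0, 0.04], [0.0, -1.0, 0.001]]
wrist_force: [-0.7, -0.6, -0.4]
gripper_width: 0.347
```

```bash
python3 -c "
from plan import *
swing([0])
c=cap('wrist');cv2.imwrite('pics/w14.png',c['image'][:,:,::-1])
c=cap('scene');cv2.imwrite('pics/s14.png',c['image'][:,:,::-1])"
```

```text
t 14.67 cab [-191.9  218.   201.3] grip 0.347 F [-0.7 -0.6 -0.4] q6 -34.1 leaf deg 97.5 rad 96.5
0 [-0.  0.  0.] turn y 0.0
```

View pics/w14.png

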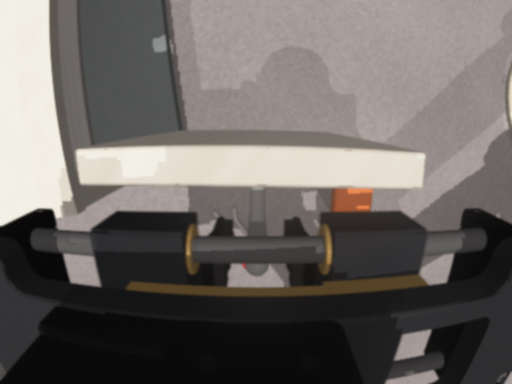

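View pics/s14.png

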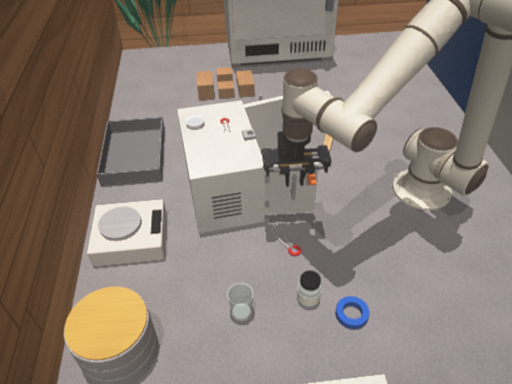

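The leaf is open at about 98° and the fingers have released the bar. I'll go straight up and retreat.

Emit:
{"op": "step_arm", "data": {
  "moves": [
    [[0,0,0,0,-1,0,50],[0,0,0,0,-3,0,50],[0,0,0,0,-6,0,50],[0,0,0,0,-9,0,50],[0,0,0,0,-12,0,50]]
  ]
}}

```text
time_s: 15.18
tcp_pos: [0.4813, 0.1105, 0.3237]
ee_rot: [[0.041, 0.001, -0.999], [0.999, 0.0, 0.041], [0.0, -1.0, -0.001]]
wrist_force: [0.9, 0.6, -0.7]
gripper_width: 0.498
```

Emit:
{"op": "step_arm", "data": {
  "moves": [
    [[0,0,0,1.5,-1,1,50],[0,0,0,4,-2,2,50],[0,0,0,7,-2,3,50],[0,0,0,10,-2,3,50],[0,0,0,12,-2,3,50]]
  ]
}}

```text
time_s: 15.6
tcp_pos: [0.456, 0.2338, 0.343]
ee_rot: [[0.039, 0.002, -0.999], [0.999, 0.002, 0.039], [0.002, -1.0, -0.002]]
wrist_force: [0.8, -0.4, -0.5]
gripper_width: 0.499
```

Emit:
{"op": "step_arm", "data": {
  "moves": [
    [[0,0,0,0,0,0,50],[0,0,0,0,0,0,50],[0,0,0,0,0,0,50],[0,0,0,0,0,0,50],[0,0,0,0,0,0,50]]
  ]
}}

```text
time_s: 16.02
tcp_pos: [0.4565, 0.2309, 0.3419]
ee_rot: [[0.042, 0.0, -0.999], [0.999, 0.0, 0.042], [0.0, -1.0, -0.0]]
wrist_force: [0.3, -0.2, 0.4]
gripper_width: 0.5
```

```bash
python3 -c "
from plan import *
swing([0])
c=cap('top');cv2.imwrite('pics/t15.png',c['image'][:,:,::-1])
c=cap('scene');crop(c,170,80,340,230,4,'pics/s15.png')"
```

```text
t 16.02 cab [-203.7  340.2  341.9] grip 0.5 F [ 0.3 -0.2  0.4] q6 -47.4 leaf deg 127.1 rad 196.9
0 [ 0.  0. -0.] turn y 0.0
```

View pics/t15.png

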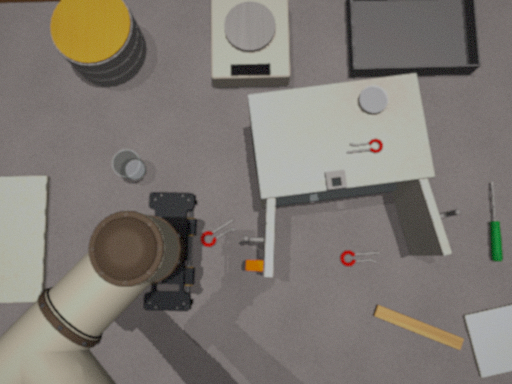

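View pics/s15.png

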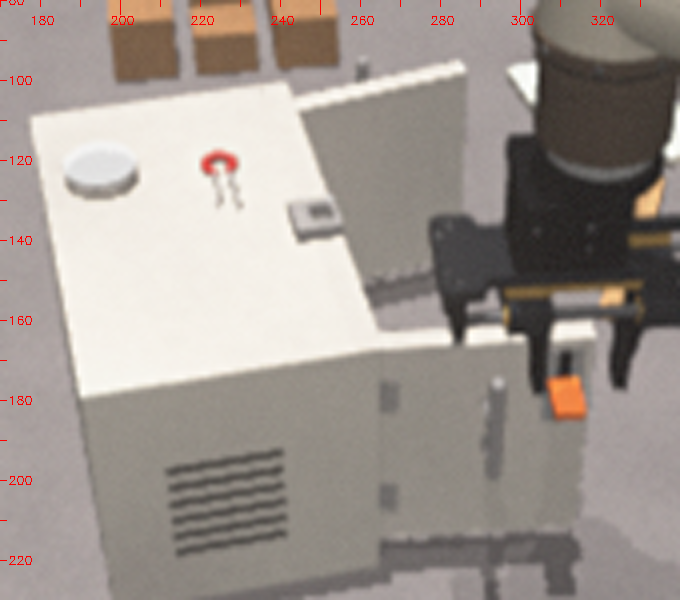

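The top view shows the leaf at (268-272,197-275), a little more than square to the cabinet front. The tab is at (255,266), the first leaf is still open, and the clip is flat on the roof at (376,146). The gripper is touching nothing.

```bash
python3 -c "
from plan import *
c=cap('scene');cv2.imwrite('pics/s16.png',c['image'][:,:,::-1])
s0=cv2.imread('pics/scene0.png');d=np.abs(s0.astype(int)-c['image'][:,:,::-1]).mean(2)
print('jar/beaker diff',d[265:310,295:325].mean(),d[280:325,225:257].mean())
print(r.finish_job())"
```

```text
jar/beaker diff 15.163209876543212 8.873842592592593
the job is handed in; nothing more can be done
None
```

View pics/s16.png

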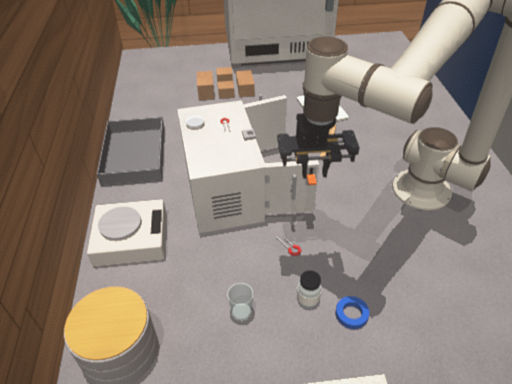

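The job is done and handed in at about 16 s. I pulled the clip out of the bolt sideways, laid it flat on the cabinet's roof, and pushed the tab down to its stop. I then swung the bolted leaf open by its handle, let go and moved clear.

- **Clip, bolt and leaves:** The last pictures show the clip flat on the roof and the keeper empty with the tab down. The leaf stands about 97° open by the gripper's position, and the first leaf is still open. The tab stopped at the expected height, with the force rising to 8.7 N.
- **Jar and beaker:** Both are upright in the same place, at scene (310,288) and (240,302). My pixel comparison with the first picture was not zero at either (mean difference 15 at the jar, 9 at the beaker). I put that down to the arm's changed shadow, because neither has moved in the picture.
- **Tin:** I could not see it in any picture, so I have no image check on it. The gripper never went inside the cabinet.
- **Measurements that disagreed:** The handle was about 13 mm from where I first assumed, because the hinge line is at about y = 167 mm rather than the cabinet's edge. I caught this in the wrist picture and corrected it before gripping.

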